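# Put the crystal and case back of a watch away in the parts drawer

### The arm

A 6-joint arm with a two-finger parallel gripper is mounted at the origin on the work surface. World frame = base frame: x ahead of the robot, y to its left, z up, the work surface at z = 0. Lengths are in m, angles in rad, forces in N, time in s.
With the tool pointing down it reaches from about 0.225 to 0.875 m from the base axis. Payload 3.4 kg.
Tool frame: the origin (TCP) lies midway between the tips of the shut fingers; the grasp point (between the pads) lies ctrl.pinch_z behind it (ctrl.pinch_z is the distance from the TCP to the grasp point, in m); z points along the fingers, y is the line along which they close (so a half turn about z gives the same grasp; the last joint's range is limited). The gripper opens to 85 mm and grips with 20 to 120 N. Pads are 22 mm wide; open, the fingers measure 114 mm over their backs; the gripper's body (76 mm by 85 mm) begins 54 mm behind the grasp point. The pads swing forward as they close: fully open they stand 13 mm farther back than shut.
Start: joints at [-1.469, 0.276, 1.505, -0, 1.361, -0.121], TCP at [0.127, -0.561, 0.231] pointing down, gripper open.
Joint ranges: [-2.89, 2.89], [-0.75, 2.08], [0.22, 2.7], [-1.18, 4.32], [0.11, 2.71], [-2.7, 2.7]. Speed limits (rad/s): [2.57, 2.57, 3.14, 3.14, 3.14, 3.14].

### API

Orientations are given as a unit quaternion [x, y, z, w].
In Python, from plant import ctrl gives the robot as it stands. The module is installed in compiled form; this text tells all that it offers.
- The arm moves only by the tool servo_tool, never from a script. Its argument "plan" is a list of rows, each an object of numbers: "tx", "ty", "tz": the shift along the world's x, y, z in cm; "ax", "ay", "az": the turn, a rotation vector about the world's x, y, z in rad; "jaw": the closure, from 0 (fully open) to 1 (shut). In form: [{"tx": .., "ty": .., "tz": .., "ax": .., "ay": .., "az": .., "jaw": ..}, ...]. A call has 1 to 5 rows; each row shifts and turns the commanded pose from where the row before left it; what a row does not reach is not made up. A row lasts 1/12 s, in which the tool goes at most 41.7 mm and 7.16 degrees, less where a joint would pass 70% of its speed; a pose out of reach is approached as far as the arm can. A call is refused whole if a number of a shift passes 4.17 or a number of a turn 0.125, either way. A call with a gripper value outside its range is refused whole. The fingers move at their own pace and stop on an object; "grip_force" is the grip in N (left out, the last holds). Time passes only in rows, so rows that do not move let the fingers close. It gives the time, the measured TCP pose, the force, the opening and the grip force at its end, in the units of the state.
- ctrl.observe(): the state, without advancing time (a new reading comes with each control period).
- ctrl.grab_frame(name): name is "scene" or "top" or "wrist"; returns a dict with "color" (480x640x3 uint8, red, green, blue), "range_z" (480x640 float32, m along the optical axis (not along the pixel's ray), 0 where there is no reading), "vertical_fov" (degrees; the focal length in pixels is half the picture's height over the tangent of half this angle, whatever the lens; pixels are square), "cx", "cy" (the principal point, pixels), "R" (3x3) and "t" (3): a world point X has camera coordinates R X + t. Camera axes: x right, y down, z forward; pixel columns grow to the right and rows downward; lengths in m; the calibration is good to about 2 mm. A picture is of the moment at which its call begins.
- ctrl.hand_in(): hands the job in; it is judged then, once.
Trained networks look in a picture, given as the dict that the camera call returned (one of the last four; its "shot" number tells which), for a name from the list of things; names that differ only in an ending like _2 or _b are one class to them, and where a whole thing is asked for, a point or a joint stands for the part that bears it (a point fixed in the world has none). Each returns a list of dicts, best first, with "conf" (0 to 1); they miss things now and then, are a little off and sometimes report something else, mostly with a low value. They report only what shows in the picture. A call takes as long as a camera call.
- ctrl.recognise(thing, picture): "position" ([column, row] in pixels, amid what is visible of it).
- ctrl.landmark_of(thing, picture): "position" ([column, row] in pixels: a listed point, or the origin of a listed thing).
The state is a dict: "time_s": time; "q": joint angles; "joint_velocities": joint speeds; "joint_efforts": joint torques, N m; "eef_pos": TCP position; "tool_rot": TCP orientation; "force": force on the tool from outside, world axes, zero at the start; "ft_torque": the same for the moment, N m; "finger_gap": opening from 0.0 (shut) to 1.0 (fully open); "grip_force": force on a finger pad.
Only numpy, scipy, OpenCV 4.12 (cv2) and the standard library are available. Lean on these libraries where they do the work, as an engineer would, in place of code of your own. Each camera call takes 0.05 s, during which the arm holds its last target. There are 200 camera calls.

### The job

Put the two loose parts of the opened watch away: gently pick the glass crystal (orange gasket) off the bench mat with a light grip and lay it flat, not dropped, on the green felt of the open drawer, and lay the steel case back flat in the bare grey compartment beside it. Then push the drawer fully shut, and leave everything else on the bench where it is.

Things in the scene. Friction and masses are not known exactly. Their poses are not given: they have to be found in the camera images.
- crystal: watch crystal: pale blue glass disc, 38 mm in diameter, 5 mm thick, orange gasket around its upper rim (the collider is a plain disc), about 16 g, lying flat on the black bench mat. Origin: centre of its underside, z up. Fragile: it breaks if the contact forces of the fingers on it, both pads added up, exceed 100 N (a squeeze of 50 N a side); 20 to 30 N a side holds it well.
- case_back: watch case back: steel disc, 42 mm in diameter, 5 mm thick (6 mm with a raised middle that is only seen), six dark notches near its rim, about 35 g, lying flat on the mat. Origin: centre of its underside, z up. Not fragile.
- mat: black rubber bench mat, 300 mm (x) by 400 mm (y), 2 mm thick, fixed to the bench. Its upper side is at z = 0.002. Origin: centre of its underside.
- cabinet: low black drawer unit, fixed to the bench: 200 mm deep (its x), 250 mm wide (its y), 85 mm high, front facing its -x at x = -0.100, yawed up to 0.2 rad. Origin: centre of its underside. Its one working drawer is the wide upper one with the blue front; the three small blue fronts below are dummies.
- drawer (a joint): how far the drawer is pulled out along the cabinet's -x, in m: 0 shut, 0.15 fully out. Starts 0.128 to 0.148 out, both compartments clear of the unit. About 2 N moves it; it stays where left. Grey tray, two compartments side by side, each 119 mm (x) by 112 mm (y) inside; walls 4 mm thick, upper edges 67 mm above the bench; blue front panel 6 mm thick, up to 82 mm above the bench.
- felt_spot (a point): centre of the felt: upper side of the hard 2 mm green felt pad that covers the floor of the left (+y) compartment, 47 mm above the bench; moves with the drawer; axes as the cabinet's.
- bare_spot (a point): centre of the floor (upper side) of the right (-y), bare grey compartment, 45 mm above the bench; moves with the drawer; axes as the cabinet's.
- drawer_pull (a point): middle of the outer edge of the blue lip on top of the drawer front, 78 mm above the bench: the lip is 70 mm wide, 4 mm thick and stands 8 mm out from the front panel, at its middle. Pushing it along the cabinet's +x shuts the drawer. Shut, this point is at x = -0.114 in the cabinet's frame.
- watch: an opened watch head standing in a round black holder, brass works showing, 50 mm wide, 18 mm high; loose, leave it alone. Origin: centre of its underside, z up.
- tweezers: steel tweezers, 130 mm long, 8 mm high, lying on the mat, x along them towards the tips; loose, leave it alone. Origin: about mid-length, underside, z up.
- pliers: small pliers with teal handles, 125 mm long, 12 mm high, lying to the right of the mat; x points to the jaws; loose, leave it alone. Origin: under the pivot, z up.
- screwdriver: small screwdriver with a yellow handle, 130 mm long, x towards its tip; loose, leave it alone. Origin: about mid-length, underside, z up.
- coffee_cup: open red cup, 80 mm wide, 110 mm high; loose, leave it alone. Origin: centre of its underside, z up.
- parts_jar: brass-coloured jar with a steel lid, 56 mm wide, 55 mm high; loose, leave it alone. Origin: centre of its underside, z up.
- spray_can: white and blue spray can, 54 mm wide, 170 mm high; loose, leave it alone. Origin: centre of its underside, z up.
- oil_bottle: little white bottle with a red cap, 32 mm wide, 70 mm high; loose, leave it alone. Origin: centre of its underside, z up.

How it is judged:
By the outcome, as a careful person would: the job done as asked, in the order asked, and still so for the second after the job is handed in, with the robot touching nothing.
It also fails if it takes over 64 s, if anything falls off the work surface, if the arm or the gripper's body presses on something with over 40 N, if the wrist force passes 120 N, or if a joint passes its speed limit or range.

## Working session

There is one attempt and no reset: what is moved stays moved. The work goes in short steps, Python scripts to look and compute and a tool call to move; the robot and the scene stay as the last step left them, time stands still between calls to the robot, and variables do not carry over. Pictures are saved under pics/ and viewed, at most 10 in all, crops included, and the job is handed in when it is done.

Besides the shell and the picture viewer there is one more tool, called after "Request:" as name([rows], argument=value, ...), one row to a line, values as JSON. servo_tool: Moves the arm, as the interface text tells. Its arguments: {"type":"object","properties":{"plan":{"type":"array","items":{"type":"object","properties":{"tx":{"type":"number"},"ty":{"type":"number"},"tz":{"type":"number"},"ax":{"type":"number"},"ay":{"type":"number"},"az":{"type":"number"},"jaw":{"type":"number"}}}},"grip_force":{"type":"number"}},"required":["plan"]}

```bash
mkdir -p pics
cat > h.py <<'E'
import numpy as np, cv2
from plant import ctrl
def ray(p,px,z):
    f=240/np.tan(np.radians(p["vertical_fov"])/2)
    d=np.array([(px[0]-p["cx"])/f,(px[1]-p["cy"])/f,1.])
    R=np.array(p["R"]);t=np.array(p["t"]);c=-R.T@t;w=R.T@d
    return c+w*(z-c[2])/w[2]
def cloud(p):
    f=240/np.tan(np.radians(p["vertical_fov"])/2)
    v,u=np.mgrid[0:480,0:640];Z=p["range_z"]
    P=np.stack([(u-p["cx"])/f*Z,(v-p["cy"])/f*Z,Z],-1)
    W=(P-np.array(p["t"]))@np.array(p["R"]);W[Z==0]=np.nan
    return W
def save(p,n): cv2.imwrite("pics/"+n,p["color"][:,:,::-1])
E
python3 - <<'E'
from h import *
print(ctrl.observe(),ctrl.pinch_z)
for n in("top","scene"):
    p=ctrl.grab_frame(n);save(p,n+"0.png");W=cloud(p)
    print(n,p["vertical_fov"],-np.array(p["R"]).T@p["t"])
    for th,z in(("crystal",.002),("case_back",.002),("felt_spot",.047),("bare_spot",.045),("drawer_pull",.078),("cabinet",0),("watch",.002),("tweezers",.002),("coffee_cup",0),("parts_jar",0),("spray_can",0),("oil_bottle",0),("pliers",0),("screwdriver",0)):
        for d in ctrl.landmark_of(th,p)[:2]: print(th,np.round(d["position"]),round(d["conf"],2),ray(p,d["position"],z).round(4))
E
```

```text
{'time_s': 0.0, 'q': array([-1.46901088e+00,  2.76549071e-01,  1.50612766e+00, -9.39927626e-06,
        1.36068446e+00, -1.21009588e-01]), 'joint_velocities': array([-4.98518849e-05, -4.47330230e-04,  3.23934675e-04, -9.44736079e-04,
       -6.03388967e-04,  9.67833951e-04]), 'joint_efforts': array([ 4.50601483e-04, -4.16777050e+01, -2.45804822e+01, -6.64750951e-05,
        1.09242741e-02,  5.06658310e-06]), 'eef_pos': array([ 0.12698229, -0.56026516,  0.23046807]), 'tool_rot': array([ 9.93801212e-01,  1.11168201e-01,  3.90428406e-06, -8.84268345e-04]), 'force': array([-0.709914  , -0.99717279, -0.34410534]), 'ft_torque': array([ 0.00309356, -0.0107991 , -0.02732548]), 'grip_force': 0.0, 'finger_gap': 1.0004220528640306} 0.0187
top 52.880164594398174 [ 0.50934663 -0.01938394  1.13751258]
crystal [430. 282.] 0.59 [ 0.5356 -0.2841  0.002 ]
case_back [363. 303.] 0.81 [ 0.4888 -0.1272  0.002 ]
felt_spot [200. 273.] 0.68 [0.561  0.2432 0.047 ]
felt_spot [341. 225.] 0.33 [ 0.6672 -0.0774  0.047 ]
drawer_pull [218. 314.] 0.62 [0.4701 0.1964 0.078 ]
cabinet [243. 210.] 0.59 [0.7127 0.1548 0.
[... 896 characters left out ...]
0.] 0.65 [ 0.8194 -0.1572  0.047 ]
bare_spot [333. 221.] 0.59 [0.535 0.131 0.045]
drawer_pull [333. 191.] 0.78 [0.4601 0.2115 0.078 ]
cabinet [390. 258.] 0.75 [0.7134 0.1521 0.    ]
cabinet [238. 296.] 0.6 [ 0.5608 -0.2094  0.    ]
tweezers [309. 288.] 0.82 [ 0.6594 -0.0796  0.002 ]
coffee_cup [270. 357.] 0.8 [ 0.761  -0.2885  0.    ]
parts_jar [334. 322.] 0.84 [ 0.78   -0.1251  0.    ]
parts_jar [219. 342.] 0.7 [ 0.655  -0.3325  0.    ]
spray_can [443. 209.] 0.82 [0.6636 0.461  0.    ]
spray_can [267. 359.] 0.44 [ 0.7611 -0.2957  0.    ]
oil_bottle [405. 193.] 0.45 [0.5189 0.4706 0.    ]
pliers [139. 357.] 0.58 [ 0.5756 -0.4652  0.    ]
screwdriver [216. 339.] 0.75 [ 0.6427 -0.3299  0.    ]
```

View pics/top0.png

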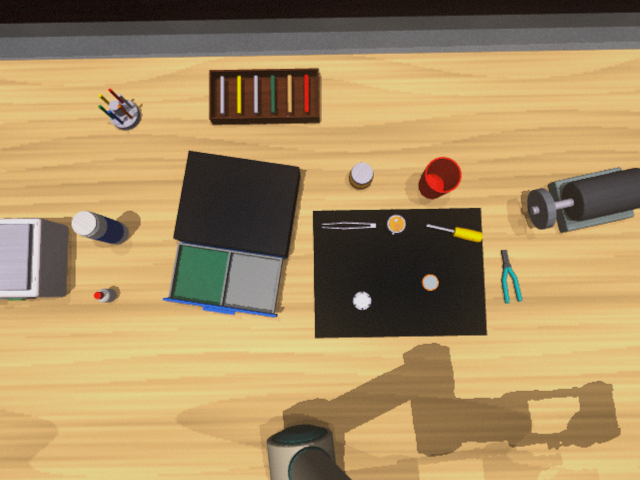

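View pics/scene0.png

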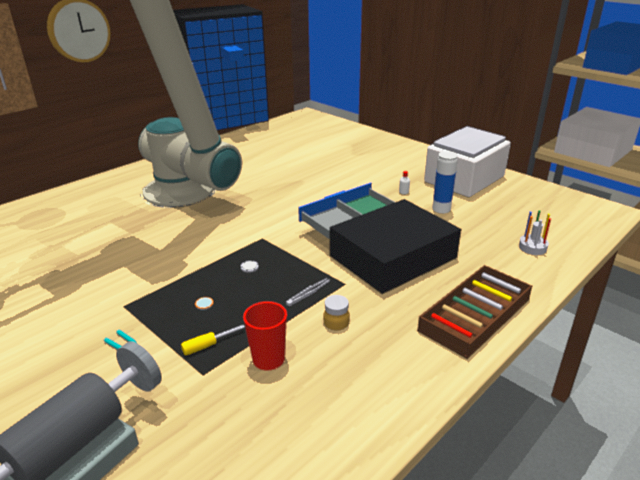

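The top view shows the crystal at (430,282), the case back at (362,301), felt at (200,273), the bare compartment at (253,280) and the blue lip at (219,311). The scene view agrees. The surroundings of both discs are clear. Next I refine the poses by segmentation.

```bash
cat > seg.py <<'E'
from h import *
def drawer(p):
    c=p["color"].astype(int);W=cloud(p);r,g,b=c[...,0],c[...,1],c[...,2]
    roi=np.zeros(r.shape,bool);roi[150:330,150:310]=1
    out={}
    for n,m in(("green",(g>r+30)&(g>b+15)),("blue",(b>r+60)&(b>g+40))):
        m&=roi
        v,u=np.nonzero(m);rect=cv2.minAreaRect(np.stack([u,v],1).astype(np.float32))
        P=W[m];P=P[~np.isnan(P[:,0])]
        z={"green":.047,"blue":.082}[n]
        box=np.array([ray(p,q,z) for q in cv2.boxPoints(rect)])
        out[n]=box;print(n,m.sum(),box[:,:2].round(4).tolist(),"ctr",box.mean(0).round(4),"zmed",np.nanmedian(P[:,2]).round(4))
        e=box-np.roll(box,1,0);i=np.argmax(np.hypot(e[:,0],e[:,1]));print(" yaw long edge",np.degrees(np.arctan2(e[i,1],e[i,0])))
    m=roi&(abs(W[...,2]-.085)<.006)&(c.sum(-1)<120)
    v,u=np.nonzero(m);rect=cv2.minAreaRect(np.stack([u,v],1).astype(np.float32))
    box=np.array([ray(p,q,.085) for q in cv2.boxPoints(rect)]);print("cab",m.sum(),box[:,:2].round(4).tolist(),"ctr",box.mean(0).round(4))
    for i in range(4):
        e=box[i]-box[i-1];print("  edge",np.hypot(*e[:2]).round(4),np.degrees(np.arctan2(e[1],e[0])).round(2))
E
python3 - <<'E'
from seg import *
p=ctrl.grab_frame("top");drawer(p)
c=p["color"].astype(int).sum(-1)
for n,(u0,v0) in(("crystal",(430,282)),("case",(362,301))):
    m=np.zeros(c.shape,bool);m[v0-16:v0+17,u0-16:u0+17]=c[v0-16:v0+17,u0-16:u0+17]>150
    v,u=np.nonzero(m);print(n,m.sum(),u.mean(),v.mean(),u.min(),u.max(),v.min(),v.max(),ray(p,(u.mean(),v.mean()),.006))
E
```

```text
green 2373 [[0.5124, 0.3038], [0.627, 0.2865], [0.6082, 0.1809], [0.494, 0.1992]] ctr [0.5604 0.2426 0.047 ] zmed 0.0466
 yaw long edge -8.59438530359242
blue 459 [[0.5046, 0.317], [0.6305, 0.2755], [0.5478, 0.0432], [0.4236, 0.0869]] ctr [0.5266 0.1807 0.082 ] zmed 0.0808
 yaw long edge -109.60025470943154
cab 5754 [[0.6371, 0.2942], [0.8352, 0.2661], [0.7918, 0.016], [0.5952, 0.0482]] ctr [0.7148 0.1562 0.085 ]
  edge 0.2495 80.32
  edge 0.2001 -8.08
  edge 0.2538 -99.85
  edge 0.1992 170.7
crystal 238 429.9117647058824 281.953781512605 422 438 274 290 [ 0.53444949 -0.28382616  0.006     ]
case 300 361.68 300.30333333333334 352 371 291 310 [ 0.49428206 -0.1232207   0.006     ]
```

Request:
servo_tool([
  {"tx": 2.7,"ty": 1.85,"az": -0.025,"jaw": 0.35},
  {"tx": 2.7,"ty": 1.85,"az": -0.025,"jaw": 0.35},
  {"tx": 2.7,"ty": 1.85,"az": -0.025,"jaw": 0.35},
  {"tx": 2.7,"ty": 1.85,"az": -0.025,"jaw": 0.35},
  {"tx": 2.7,"ty": 1.85,"az": -0.025,"jaw": 0.35},
], grip_force=25)

```text
schema error: expected keys tx, ty, tz, ax, ay, az, jaw
```

Request:
servo_tool([
  {"tx": 2.7,"ty": 1.85,"tz": -0.8,"az": -0.025,"jaw": 0.35},
  {"tx": 2.7,"ty": 1.85,"tz": -0.8,"az": -0.025,"jaw": 0.35},
  {"tx": 2.7,"ty": 1.85,"tz": -0.8,"az": -0.025,"jaw": 0.35},
  {"tx": 2.7,"ty": 1.85,"tz": -0.8,"az": -0.025,"jaw": 0.35},
  {"tx": 2.7,"ty": 1.85,"tz": -0.8,"az": -0.025,"jaw": 0.35},
])

```text
schema error: expected keys tx, ty, tz, ax, ay, az, jaw
```

Request:
servo_tool([
  {"tx": 2.7,"ty": 1.85,"tz": -1.5,"az": -0.026,"jaw": 0.35},
  {"tx": 2.7,"ty": 1.85,"tz": -1.5,"az": -0.026,"jaw": 0.35},
  {"tx": 2.7,"ty": 1.85,"tz": -1.5,"az": -0.026,"jaw": 0.35},
  {"tx": 2.7,"ty": 1.85,"tz": -1.5,"az": -0.026,"jaw": 0.35},
  {"jaw": 0.35},
])

```text
schema error: expected keys tx, ty, tz, ax, ay, az, jaw
```

All keys are needed.

Request:
servo_tool([
  {"tx": 2.7,"ty": 1.85,"tz": 0,"ax": 0,"ay": 0,"az": -0.025,"jaw": 0.35},
  {"tx": 2.7,"ty": 1.85,"tz": 0,"ax": 0,"ay": 0,"az": -0.025,"jaw": 0.35},
  {"tx": 2.7,"ty": 1.85,"tz": 0,"ax": 0,"ay": 0,"az": -0.025,"jaw": 0.35},
  {"tx": 2.7,"ty": 1.85,"tz": 0,"ax": 0,"ay": 0,"az": -0.025,"jaw": 0.35},
  {"tx": 2.7,"ty": 1.85,"tz": 0,"ax": 0,"ay": 0,"az": -0.025,"jaw": 0.35},
], grip_force=25)

```text
time_s: 1.97
eef_pos: [0.263, -0.4674, 0.2314]
tool_rot: [0.999, 0.048, 0.0, 0.0]
force: [0.6, 0.1, -0.3]
finger_gap: 0.655
grip_force: 0.0
```

Request:
servo_tool([
  {"tx": 2.7,"ty": 1.85,"tz": -0.8,"ax": 0,"ay": 0,"az": -0.025,"jaw": 0.35},
  {"tx": 2.7,"ty": 1.85,"tz": -0.8,"ax": 0,"ay": 0,"az": -0.025,"jaw": 0.35},
  {"tx": 2.7,"ty": 1.85,"tz": -0.8,"ax": 0,"ay": 0,"az": -0.025,"jaw": 0.35},
  {"tx": 2.7,"ty": 1.85,"tz": -0.8,"ax": 0,"ay": 0,"az": -0.025,"jaw": 0.35},
  {"tx": 2.7,"ty": 1.85,"tz": -0.8,"ax": 0,"ay": 0,"az": -0.025,"jaw": 0.35},
])

```text
time_s: 2.38
eef_pos: [0.3983, -0.3748, 0.1912]
tool_rot: [1.0, -0.014, 0.0, 0.0]
force: [0.2, -0.9, 0.5]
finger_gap: 0.65
grip_force: 0.0
```

Request:
servo_tool([
  {"tx": 2.7,"ty": 1.85,"tz": -1.5,"ax": 0,"ay": 0,"az": -0.026,"jaw": 0.35},
  {"tx": 2.7,"ty": 1.85,"tz": -1.5,"ax": 0,"ay": 0,"az": -0.026,"jaw": 0.35},
  {"tx": 2.7,"ty": 1.85,"tz": -1.5,"ax": 0,"ay": 0,"az": -0.026,"jaw": 0.35},
  {"tx": 2.7,"ty": 1.85,"tz": -1.5,"ax": 0,"ay": 0,"az": -0.026,"jaw": 0.35},
  {"tx": 2.7,"ty": 1.85,"tz": -1,"ax": 0,"ay": 0,"az": -0.026,"jaw": 0.35},
])

```text
time_s: 2.8
eef_pos: [0.5327, -0.2818, 0.1199]
tool_rot: [0.997, -0.079, -0.001, -0.0]
force: [-0.8, -0.1, -0.0]
finger_gap: 0.648
grip_force: 0.0
```

Run:
```python
from h import *
p=ctrl.grab_frame("wrist");save(p,"w1.png")
print(-np.array(p["R"]).T@p["t"],ctrl.observe()["eef_pos"])
for d in ctrl.landmark_of("crystal",p): print(d["position"],d["conf"],ray(p,d["position"],.002))
```

```text
[ 0.60254544 -0.2939566   0.2627107 ] [ 0.53734233 -0.27788739  0.11825535]
[320.8, 229.4] 0.57 [ 0.53170475 -0.28318026  0.002     ]
```

View pics/w1.png

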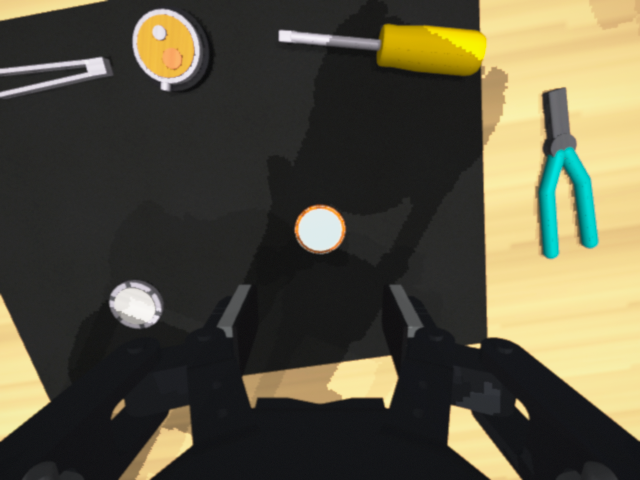

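Wrist view: the crystal is at (320,229), midway between the open fingertips in the picture; the case back is at (136,304). I'll centre, descend to about 4 cm, and measure the tip height from depth.

Request:
servo_tool([
  {"tx": -0.2,"ty": -0.3,"tz": -2,"ax": 0,"ay": 0,"az": 0,"jaw": 0.35},
  {"tx": -0.2,"ty": -0.25,"tz": -2,"ax": 0,"ay": 0,"az": 0,"jaw": 0.35},
  {"tx": 0,"ty": 0,"tz": -2,"ax": 0,"ay": 0,"az": 0,"jaw": 0.35},
  {"tx": 0,"ty": 0,"tz": -2,"ax": 0,"ay": 0,"az": 0,"jaw": 0.35},
  {"tx": 0,"ty": 0,"tz": 0,"ax": 0,"ay": 0,"az": 0,"jaw": 0.35},
])

```text
time_s: 3.32
eef_pos: [0.5251, -0.2878, 0.038]
tool_rot: [0.997, -0.079, -0.003, -0.002]
force: [-0.5, 0.0, -0.5]
finger_gap: 0.647
grip_force: 0.0
```

Run:
```python
from h import *
o=ctrl.observe();print(o["eef_pos"],o["tool_rot"],o["finger_gap"])
p=ctrl.grab_frame("wrist");W=cloud(p);save(p,"w2.png")
c=p["color"].astype(int)
m=(W[...,2]>.012)&(W[...,2]<.08)&(np.hypot(W[...,0]-o["eef_pos"][0],W[...,1]-o["eef_pos"][1])<.07)
for s in(0,1):
    q=m.copy(); q[:, 320:]&=bool(s); q[:, :320]&=not s
    P=W[q];print(len(P),np.percentile(P[:,2],[0,1,5,20]) if len(P) else"", P[np.argsort(P[:,2])[:5]].round(4).tolist())
for d in ctrl.landmark_of("crystal",p)[:1]: print(d["position"],d["conf"],ray(p,d["position"],.002))
r,b=c[...,0],c[...,2]
m=(c.sum(-1)>250)&(W[...,2]<.014)&(np.hypot(W[...,0]-.533,W[...,1]+.2835)<.03)
v,u=np.nonzero(m);print(m.sum(),u.min(),u.max(),v.min(),v.max(),ray(p,(u.mean(),v.mean()),.006),ray(p,((u.min()+u.max())/2,(v.min()+v.max())/2),.006))
```

```text
[ 0.52507098 -0.28776692  0.03799774] [ 0.99689703 -0.07862758 -0.00333781 -0.00169523] 0.6471844629632947
2315 [0.04260692 0.04435344 0.04794855 0.05507692] [[0.5277, -0.2607, 0.0426], [0.5293, -0.2611, 0.0429], [0.5333, -0.2615, 0.043], [0.5284, -0.2609, 0.043], [0.5356, -0.262, 0.0431]]
2336 [0.04219408 0.04418672 0.04772511 0.05498735] [[0.5208, -0.316, 0.0422], [0.5199, -0.3159, 0.0423], [0.5185, -0.3157, 0.0425], [0.515, -0.3153, 0.0425], [0.5175, -0.3156, 0.0425]]
[307.2, 257.2] 0.82 [ 0.53155225 -0.28247088  0.002     ]
3855 271 342 222 290 [ 0.5335676  -0.28266627  0.006     ] [ 0.53372644 -0.28261227  0.006     ]
```

Request:
servo_tool([
  {"tx": 0.25,"ty": 0.25,"tz": -1.3,"ax": 0,"ay": 0,"az": 0,"jaw": 0.35},
  {"tx": 0.25,"ty": 0.25,"tz": -1.2,"ax": 0,"ay": 0,"az": 0,"jaw": 0.35},
  {"tx": 0,"ty": 0,"tz": -0.7,"ax": 0,"ay": 0,"az": 0,"jaw": 0.35},
  {"tx": 0,"ty": 0,"tz": -0.4,"ax": 0,"ay": 0,"az": 0,"jaw": 0.35},
  {"tx": 0,"ty": 0,"tz": -0.15,"ax": 0,"ay": 0,"az": 0,"jaw": 0.35},
])

```text
time_s: 3.83
eef_pos: [0.5328, -0.2837, 0.0035]
tool_rot: [0.997, -0.078, -0.0, -0.0]
force: [0.3, 0.4, 0.2]
finger_gap: 0.651
grip_force: 0.0
```

Request:
servo_tool([
  {"tx": 0,"ty": 0,"tz": 0,"ax": 0,"ay": 0,"az": 0,"jaw": 0.35},
  {"tx": 0,"ty": 0,"tz": 0,"ax": 0,"ay": 0,"az": 0,"jaw": 0.35},
  {"tx": 0,"ty": 0,"tz": 0,"ax": 0,"ay": 0,"az": 0,"jaw": 0.35},
])

```text
time_s: 4.08
eef_pos: [0.5334, -0.2841, 0.0043]
tool_rot: [0.997, -0.079, 0.0, 0.0]
force: [-0.5, -0.2, -0.1]
finger_gap: 0.648
grip_force: 0.0
```

```bash
cat > w.py <<'E'
from h import *
def look(cen,thr=250,name=None):
    o=ctrl.observe();print(o["time_s"],o["eef_pos"],o["tool_rot"],o["force"],o["finger_gap"],o["grip_force"])
    p=ctrl.grab_frame("wrist");W=cloud(p);c=p["color"].astype(int)
    if name: save(p,name)
    e=o["eef_pos"]
    m=(np.hypot(W[...,0]-e[0],W[...,1]-e[1])<.07)&(W[...,2]<e[2]+.06)&(c.sum(-1)<420)&(c.max(-1)-c.min(-1)<25)&(W[...,2]>e[2]+.0025)
    for s in(0,1):
        q=m.copy(); q[:, 320:]&=bool(s); q[:, :320]&=not s
        q=cv2.morphologyEx(q.astype(np.uint8),cv2.MORPH_OPEN,np.ones((5,5)))>0
        P=W[q]
        if len(P): print(len(P),"tip z",np.percentile(P[:,2],[1,5]).round(4),np.median(P[P[:,2]<np.percentile(P[:,2],10)],0).round(4))
    if cen:
        m=(c.sum(-1)>thr)&(W[...,2]<cen[2]+.014)&(np.hypot(W[...,0]-cen[0],W[...,1]-cen[1])<.03)
        v,u=np.nonzero(m);print("disc",m.sum(),ray(p,(u.mean(),v.mean()),cen[2]+.006),"zmed",np.nanmedian(W[m][:,2]))
    return p,W
E
python3 -c "
from w import *
look((.533,-.283,0),name='w3.png')"
```

```text
4.0833 [ 0.53335941 -0.28412781  0.00432028] [ 9.96911238e-01 -7.85348614e-02  4.01272195e-04  3.12989261e-04] [-0.50830522 -0.19476687 -0.11222926] 0.6477029530688497 0.0
6197 tip z [0.0125 0.0185] [ 0.5445 -0.2565  0.0184]
6221 tip z [0.0125 0.0188] [ 0.5329 -0.3135  0.0188]
disc 5268 [ 0.53384342 -0.28271814  0.006     ] zmed 0.007404383656797865
```

View pics/w3.png

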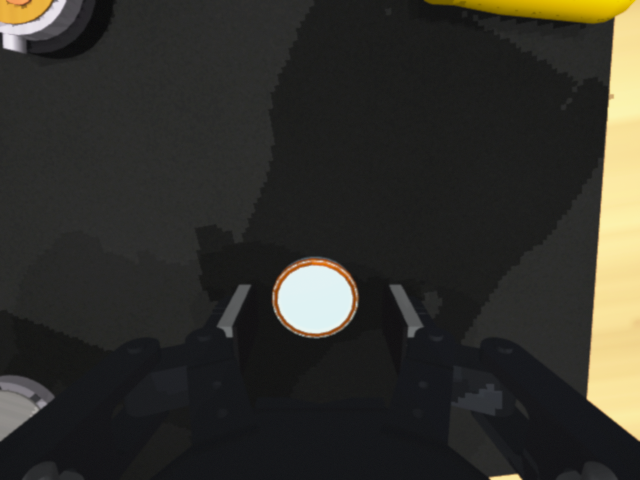

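The crystal (316,298) sits between the pads (250 and 390). The tips are still about 8 mm up, so I go lower, then close gently.

Request:
servo_tool([
  {"tx": 0,"ty": 0.05,"tz": -0.15,"ax": 0,"ay": 0,"az": 0,"jaw": 0.4},
  {"tx": 0,"ty": 0,"tz": -0.15,"ax": 0,"ay": 0,"az": 0,"jaw": 0.43},
  {"tx": 0,"ty": 0,"tz": 0,"ax": 0,"ay": 0,"az": 0,"jaw": 0.46},
  {"tx": 0,"ty": 0,"tz": 0,"ax": 0,"ay": 0,"az": 0,"jaw": 0.48},
  {"tx": 0,"ty": 0,"tz": 0,"ax": 0,"ay": 0,"az": 0,"jaw": 0.5},
], grip_force=22)

```text
time_s: 4.55
eef_pos: [0.5331, -0.2833, 0.0008]
tool_rot: [0.997, -0.078, -0.0, 0.0]
force: [0.7, -0.4, -0.3]
finger_gap: 0.5
grip_force: 0.0
```

Request:
servo_tool([
  {"tx": 0,"ty": 0,"tz": 0,"ax": 0,"ay": 0,"az": 0,"jaw": 0.52},
  {"tx": 0,"ty": 0,"tz": 0,"ax": 0,"ay": 0,"az": 0,"jaw": 0.54},
  {"tx": 0,"ty": 0,"tz": 0,"ax": 0,"ay": 0,"az": 0,"jaw": 0.56},
  {"tx": 0,"ty": 0,"tz": 0,"ax": 0,"ay": 0,"az": 0,"jaw": 0.58},
  {"tx": 0,"ty": 0,"tz": 0,"ax": 0,"ay": 0,"az": 0,"jaw": 0.6},
])

```text
time_s: 4.97
eef_pos: [0.5331, -0.2833, 0.0011]
tool_rot: [0.997, -0.079, 0.0, 0.0]
force: [-0.4, 1.2, 2.2]
finger_gap: 0.428
grip_force: 21.8
```

Request:
servo_tool([
  {"tx": 0,"ty": 0,"tz": 0.1,"ax": 0,"ay": 0,"az": 0,"jaw": 0.65},
  {"tx": 0,"ty": 0,"tz": 0.4,"ax": 0,"ay": 0,"az": 0,"jaw": 0.65},
  {"tx": 0,"ty": 0,"tz": 1.0,"ax": 0,"ay": 0,"az": 0,"jaw": 0.65},
  {"tx": 0,"ty": 0,"tz": 1.5,"ax": 0,"ay": 0,"az": 0,"jaw": 0.65},
  {"tx": 0,"ty": 0,"tz": 2,"ax": 0,"ay": 0,"az": 0,"jaw": 0.65},
])

```text
time_s: 5.38
eef_pos: [0.5322, -0.2828, 0.0508]
tool_rot: [0.997, -0.079, -0.001, -0.001]
force: [0.3, -0.7, -0.1]
finger_gap: 0.43
grip_force: 22.1
```

```bash
python3 -c "
from w import *
look((.533,-.283,.05),name='w4.png')"
```

```text
5.3833 [ 0.53223731 -0.28282314  0.05075412] [ 9.96910463e-01 -7.85351652e-02 -1.17941719e-03 -6.05101522e-04] [ 0.32562278 -0.65670758 -0.11366179] 0.42975020020516674 22.06491708755493
7288 tip z [0.0597 0.0665] [ 0.5426 -0.264   0.0665]
7284 tip z [0.0598 0.0665] [ 0.5338 -0.306   0.0665]
disc 5308 [ 0.53312159 -0.28381881  0.056     ] zmed 0.05709851382394303
```

View pics/w4.png

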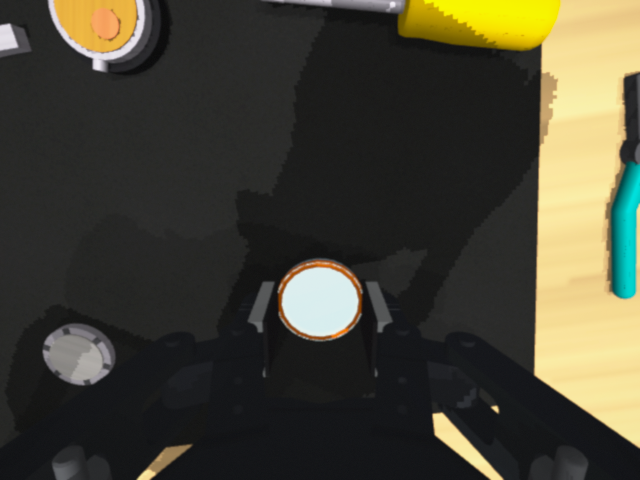

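The crystal (320,300) is held level between the pads. Carrying it over to the felt.

Request:
servo_tool([
  {"tx": 0.18,"ty": 1.5,"tz": 2,"ax": 0,"ay": 0,"az": 0,"jaw": 0.65},
  {"tx": 0.18,"ty": 3,"tz": 2,"ax": 0,"ay": 0,"az": 0,"jaw": 0.65},
  {"tx": 0.18,"ty": 3.5,"tz": 2,"ax": 0,"ay": 0,"az": 0,"jaw": 0.65},
  {"tx": 0.18,"ty": 3.5,"tz": 2,"ax": 0,"ay": 0,"az": 0,"jaw": 0.65},
  {"tx": 0.18,"ty": 3.5,"tz": 2,"ax": 0,"ay": 0,"az": 0,"jaw": 0.65},
])

```text
time_s: 5.85
eef_pos: [0.5419, -0.1321, 0.1523]
tool_rot: [0.997, -0.079, 0.0, 0.0]
force: [0.6, 0.1, 0.1]
finger_gap: 0.422
grip_force: 22.2
```

Request:
servo_tool([
  {"tx": 0.18,"ty": 3.5,"tz": 0,"ax": 0,"ay": 0,"az": 0,"jaw": 0.65},
  {"tx": 0.18,"ty": 3.5,"tz": 0,"ax": 0,"ay": 0,"az": 0,"jaw": 0.65},
  {"tx": 0.18,"ty": 3.5,"tz": 0,"ax": 0,"ay": 0,"az": 0,"jaw": 0.65},
  {"tx": 0.18,"ty": 3.5,"tz": 0,"ax": 0,"ay": 0,"az": 0,"jaw": 0.65},
  {"tx": 0.18,"ty": 3.5,"tz": 0,"ax": 0,"ay": 0,"az": 0,"jaw": 0.65},
])

```text
time_s: 6.27
eef_pos: [0.551, 0.0433, 0.1516]
tool_rot: [0.997, -0.079, 0.001, 0.0]
force: [0.4, -0.2, 0.5]
finger_gap: 0.427
grip_force: 22.2
```

Request:
servo_tool([
  {"tx": 0.18,"ty": 3.5,"tz": 0,"ax": 0,"ay": 0,"az": 0,"jaw": 0.65},
  {"tx": 0.18,"ty": 3.5,"tz": 0,"ax": 0,"ay": 0,"az": 0,"jaw": 0.65},
  {"tx": 0.18,"ty": 3.5,"tz": 0,"ax": 0,"ay": 0,"az": 0,"jaw": 0.65},
  {"tx": 0.18,"ty": 3,"tz": 0,"ax": 0,"ay": 0,"az": 0,"jaw": 0.65},
  {"tx": 0.18,"ty": 2,"tz": 0,"ax": 0,"ay": 0,"az": 0,"jaw": 0.65},
])

```text
time_s: 6.68
eef_pos: [0.5599, 0.1998, 0.1514]
tool_rot: [0.997, -0.078, 0.0, -0.001]
force: [0.2, 0.1, -0.5]
finger_gap: 0.425
grip_force: 22.2
```

Request:
servo_tool([
  {"tx": 0,"ty": 1.5,"tz": 0,"ax": 0,"ay": 0,"az": 0,"jaw": 0.65},
  {"tx": 0,"ty": 1.2,"tz": 0,"ax": 0,"ay": 0,"az": 0,"jaw": 0.65},
  {"tx": 0,"ty": 1,"tz": 0,"ax": 0,"ay": 0,"az": 0,"jaw": 0.65},
  {"tx": 0,"ty": 0.8,"tz": 0,"ax": 0,"ay": 0,"az": 0,"jaw": 0.65},
  {"tx": 0,"ty": 0,"tz": 0,"ax": 0,"ay": 0,"az": 0,"jaw": 0.65},
])

```text
time_s: 7.1
eef_pos: [0.5601, 0.2425, 0.1509]
tool_rot: [0.997, -0.078, 0.0, -0.0]
force: [0.5, -0.4, -0.7]
finger_gap: 0.426
grip_force: 22.2
```

```bash
python3 -c "
from w import *
p,W=look(None,name='w5.png')
c=p['color'].astype(int);m=(c[...,1]>c[...,0]+30)&(c[...,1]>c[...,2]+15)
P=W[m];print(m.sum(),np.nanmedian(P,0),np.nanpercentile(P[:,:2],[1,99],axis=0))
y=-.157;A=np.array([[np.cos(y),-np.sin(y)],[np.sin(y),np.cos(y)]])
Q=P[:,:2]@A;b=np.nanpercentile(Q,[.5,99.5],axis=0);print('felt ext',b[1]-b[0],'ctr',A@b.mean(0))
for t,z in(('felt_spot',.047),('bare_spot',.045),('drawer_pull',.078)):
  for d in ctrl.landmark_of(t,p)[:1]: print(t,d,ray(p,d['position'],z))
"
```

```text
7.1 [0.5601078  0.24248218 0.15088121] [ 9.96930676e-01 -7.82891257e-02  8.05274357e-05 -1.83699565e-04] [ 0.47629705 -0.39231272 -0.69943946] 0.4256799380912345 22.167333662509918
7136 tip z [0.1594 0.166 ] [0.5704 0.2613 0.166 ]
7153 tip z [0.1597 0.1666] [0.5617 0.2192 0.1666]
17165 [0.57468966 0.23991147 0.04739992] [[0.51668173 0.18617419]
 [0.61912072 0.29778528]]
felt ext [0.09905887 0.10849119] ctr [0.56569819 0.24125611]
felt_spot {'position': [318.0, 235.8], 'conf': 0.86} [0.5584911  0.24334623 0.047     ]
bare_spot {'position': [474.0, 238.7], 'conf': 0.73} [0.53724622 0.12729127 0.045     ]
```

View pics/w5.png

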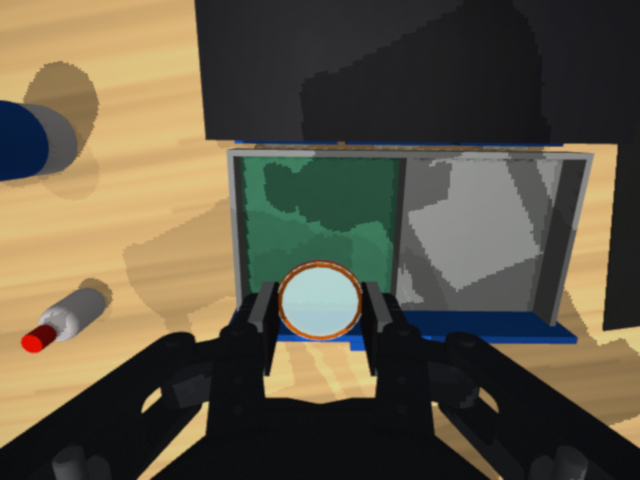

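The view is aligned with the drawer: felt centre is near (318,236) and the crystal is held at (320,300) right above it. Descending.

Request:
servo_tool([
  {"tx": 0,"ty": 0,"tz": -2.5,"ax": 0,"ay": 0,"az": 0,"jaw": 0.65},
  {"tx": 0,"ty": 0,"tz": -3,"ax": 0,"ay": 0,"az": 0,"jaw": 0.65},
  {"tx": 0,"ty": 0,"tz": -2.4,"ax": 0,"ay": 0,"az": 0,"jaw": 0.65},
  {"tx": 0,"ty": 0,"tz": -1.4,"ax": 0,"ay": 0,"az": 0,"jaw": 0.65},
  {"tx": 0,"ty": 0,"tz": -0.6,"ax": 0,"ay": 0,"az": 0,"jaw": 0.65},
])

```text
time_s: 7.72
eef_pos: [0.5584, 0.2402, 0.0493]
tool_rot: [0.997, -0.079, -0.002, 0.001]
force: [0.4, -0.5, 0.2]
finger_gap: 0.427
grip_force: 22.2
```

Request:
servo_tool([
  {"tx": 0,"ty": 0,"tz": -0.1,"ax": 0,"ay": 0,"az": 0,"jaw": 0.65},
  {"tx": 0,"ty": 0,"tz": -0.1,"ax": 0,"ay": 0,"az": 0,"jaw": 0.65},
  {"tx": 0,"ty": 0,"tz": 0,"ax": 0,"ay": 0,"az": 0,"jaw": 0.65},
])

```text
time_s: 7.97
eef_pos: [0.561, 0.2417, 0.0509]
tool_rot: [0.997, -0.079, 0.001, -0.0]
force: [0.6, -0.3, -0.1]
finger_gap: 0.423
grip_force: 22.2
```

Request:
servo_tool([
  {"tx": 0,"ty": 0,"tz": -0.1,"ax": 0,"ay": 0,"az": 0,"jaw": 0.65},
  {"tx": 0,"ty": 0,"tz": 0,"ax": 0,"ay": 0,"az": 0,"jaw": 0.65},
  {"tx": 0,"ty": 0,"tz": 0,"ax": 0,"ay": 0,"az": 0,"jaw": 0.65},
])

```text
time_s: 8.22
eef_pos: [0.5605, 0.2418, 0.0496]
tool_rot: [0.997, -0.078, 0.001, -0.0]
force: [-0.1, 0.6, -0.4]
finger_gap: 0.424
grip_force: 22.2
```

Request:
servo_tool([
  {"tx": 0,"ty": 0,"tz": -0.1,"ax": 0,"ay": 0,"az": 0,"jaw": 0.65},
  {"tx": 0,"ty": 0,"tz": -0.1,"ax": 0,"ay": 0,"az": 0,"jaw": 0.65},
  {"tx": 0,"ty": 0,"tz": -0.05,"ax": 0,"ay": 0,"az": 0,"jaw": 0.65},
  {"tx": 0,"ty": 0,"tz": 0,"ax": 0,"ay": 0,"az": 0,"jaw": 0.65},
  {"tx": 0,"ty": 0,"tz": 0,"ax": 0,"ay": 0,"az": 0,"jaw": 0.65},
])

```text
time_s: 8.63
eef_pos: [0.56, 0.2417, 0.0462]
tool_rot: [0.997, -0.078, -0.0, 0.0]
force: [-0.6, -0.8, -0.1]
finger_gap: 0.426
grip_force: 22.2
```

```bash
python3 -c "
from w import *
o=ctrl.observe();e=o['eef_pos'];print(e,o['force'])
p,W=look((e[0],e[1],.047),thr=400)
"
```

```text
[0.55996894 0.24168333 0.04621667] [-0.55279849 -0.8017325  -0.05871335]
8.6333 [0.55996894 0.24168333 0.04621667] [ 9.96914532e-01 -7.84945580e-02 -1.14482335e-04  8.68248329e-05] [-0.55279849 -0.8017325  -0.05871335] 0.4263791398822744 22.165928184986115
10707 tip z [0.0499 0.053 ] [0.5817 0.2942 0.053 ]
12510 tip z [0.0502 0.0537] [0.566  0.1859 0.0537]
disc 4625 [0.56042727 0.24089626 0.053     ] zmed 0.05249529231767984
```

Request:
servo_tool([
  {"tx": 0,"ty": 0,"tz": -0.05,"ax": 0,"ay": 0,"az": 0,"jaw": 0.65},
  {"tx": 0,"ty": 0,"tz": 0,"ax": 0,"ay": 0,"az": 0,"jaw": 0.65},
  {"tx": 0,"ty": 0,"tz": 0,"ax": 0,"ay": 0,"az": 0,"jaw": 0.65},
])

```text
time_s: 8.93
eef_pos: [0.5601, 0.2417, 0.0461]
tool_rot: [0.997, -0.079, 0.0, -0.0]
force: [-0.8, -0.9, 2.2]
finger_gap: 0.423
grip_force: 22.4
```

Request:
servo_tool([
  {"tx": 0,"ty": 0,"tz": -0.03,"ax": 0,"ay": 0,"az": 0,"jaw": 0.65},
  {"tx": 0,"ty": 0,"tz": 0,"ax": 0,"ay": 0,"az": 0,"jaw": 0.65},
  {"tx": 0,"ty": 0,"tz": 0,"ax": 0,"ay": 0,"az": 0,"jaw": 0.65},
])

```text
time_s: 9.18
eef_pos: [0.5601, 0.2417, 0.046]
tool_rot: [0.997, -0.079, 0.0, -0.0]
force: [-2.4, -0.7, 4.8]
finger_gap: 0.423
grip_force: 23.3
```

Contact felt (4.8 N). Release and rise.

Request:
servo_tool([
  {"tx": 0,"ty": 0,"tz": 0,"ax": 0,"ay": 0,"az": 0,"jaw": 0.56},
  {"tx": 0,"ty": 0,"tz": 0,"ax": 0,"ay": 0,"az": 0,"jaw": 0.52},
  {"tx": 0,"ty": 0,"tz": 0,"ax": 0,"ay": 0,"az": 0,"jaw": 0.46},
  {"tx": 0,"ty": 0,"tz": 0,"ax": 0,"ay": 0,"az": 0,"jaw": 0.4},
  {"tx": 0,"ty": 0,"tz": 0,"ax": 0,"ay": 0,"az": 0,"jaw": 0.38},
])

```text
time_s: 9.6
eef_pos: [0.5599, 0.2416, 0.0451]
tool_rot: [0.997, -0.079, -0.0, 0.0]
force: [0.4, -1.4, -0.3]
finger_gap: 0.618
grip_force: 0.0
```

Request:
servo_tool([
  {"tx": 0,"ty": 0,"tz": 0.4,"ax": 0,"ay": 0,"az": 0,"jaw": 0.36},
  {"tx": 0,"ty": 0,"tz": 1.2,"ax": 0,"ay": 0,"az": 0,"jaw": 0.35},
  {"tx": 0,"ty": 0,"tz": 2.4,"ax": 0,"ay": 0,"az": 0,"jaw": 0.35},
  {"tx": 0,"ty": 0,"tz": 3,"ax": 0,"ay": 0,"az": 0,"jaw": 0.35},
  {"tx": 0,"ty": 0,"tz": 3,"ax": 0,"ay": 0,"az": 0,"jaw": 0.35},
])

```text
time_s: 10.02
eef_pos: [0.5594, 0.2415, 0.1461]
tool_rot: [0.997, -0.079, -0.001, 0.0]
force: [1.0, 0.5, -0.2]
finger_gap: 0.652
grip_force: 0.0
```

```bash
python3 -c "
from w import *
p,W=look((.56,.242,.047),thr=400,name='w6.png')
c=p['color'].astype(int);m=(np.hypot(W[...,0]-.56,W[...,1]-.242)<.016)&(c.sum(-1)>400)&(W[...,2]<.06)
print('disc z spread',np.percentile(W[m][:,2],[2,50,98]))
for d in ctrl.landmark_of('crystal',p)[:1]: print(d,ray(p,d['position'],.047))
p=ctrl.grab_frame('top')
c=p['color'].astype(int).sum(-1)
W=cloud(p);m=np.zeros(c.shape,bool);m[280:320,340:385]=c[280:320,340:385]>150
v,u=np.nonzero(m);print('case',ray(p,(u.mean(),v.mean()),.007),ray(p,((u.min()+u.max())/2,(v.min()+v.max())/2),.007))
for d in ctrl.landmark_of('case_back',p)[:1]: print(d,ray(p,d['position'],.002))
"
```

```text
10.0167 [0.55943771 0.24147423 0.14609096] [ 9.96911185e-01 -7.85308730e-02 -9.12778482e-04  3.97289295e-04] [ 0.99079451  0.5284854  -0.17478927] 0.6520477936089459 0.0
5891 tip z [0.1545 0.1603] [0.5706 0.269  0.1603]
6014 tip z [0.1547 0.1604] [0.5591 0.2119 0.1604]
disc 1710 [0.56041677 0.24099685 0.053     ] zmed 0.05244388025682717
disc z spread [0.05103886 0.05244212 0.05369455]
{'position': [319.5, 238.1], 'conf': 0.61} [0.55710035 0.24119213 0.047     ]
case [ 0.49424978 -0.12306599  0.007     ] [ 0.49384638 -0.1226986   0.007     ]
{'position': [363.3, 299.5], 'conf': 0.52} [ 0.4960386  -0.12742363  0.002     ]
```

The crystal lies flat (top at 52 mm, no tilt) at (0.560, 0.241). On to the case back.

Request:
servo_tool([
  {"tx": -0.66,"ty": -1.5,"tz": 0,"ax": 0,"ay": 0,"az": 0,"jaw": 0.3},
  {"tx": -0.66,"ty": -3,"tz": 0,"ax": 0,"ay": 0,"az": 0,"jaw": 0.3},
  {"tx": -0.66,"ty": -3.5,"tz": 0,"ax": 0,"ay": 0,"az": 0,"jaw": 0.3},
  {"tx": -0.66,"ty": -3.5,"tz": 0,"ax": 0,"ay": 0,"az": 0,"jaw": 0.3},
  {"tx": -0.66,"ty": -3.5,"tz": 0,"ax": 0,"ay": 0,"az": 0,"jaw": 0.3},
])

```text
time_s: 10.63
eef_pos: [0.5252, 0.0905, 0.1438]
tool_rot: [0.997, -0.078, -0.002, 0.0]
force: [-0.1, 0.5, 0.0]
finger_gap: 0.699
grip_force: 0.0
```

Request:
servo_tool([
  {"tx": -0.66,"ty": -3.5,"tz": 0,"ax": 0,"ay": 0,"az": 0,"jaw": 0.3},
  {"tx": -0.66,"ty": -3.5,"tz": 0,"ax": 0,"ay": 0,"az": 0,"jaw": 0.3},
  {"tx": -0.66,"ty": -3.5,"tz": 0,"ax": 0,"ay": 0,"az": 0,"jaw": 0.3},
  {"tx": -0.66,"ty": -3.5,"tz": 0,"ax": 0,"ay": 0,"az": 0,"jaw": 0.3},
  {"tx": -0.66,"ty": -3,"tz": 0,"ax": 0,"ay": 0,"az": 0,"jaw": 0.3},
])

```text
time_s: 11.05
eef_pos: [0.4923, -0.0801, 0.144]
tool_rot: [0.997, -0.079, -0.002, -0.0]
force: [0.1, -0.7, 0.3]
finger_gap: 0.702
grip_force: 0.0
```

Request:
servo_tool([
  {"tx": 0,"ty": -2,"tz": -2,"ax": 0,"ay": 0,"az": 0,"jaw": 0.3},
  {"tx": 0,"ty": -1.3,"tz": -2.5,"ax": 0,"ay": 0,"az": 0,"jaw": 0.3},
  {"tx": 0,"ty": -0.7,"tz": -2.5,"ax": 0,"ay": 0,"az": 0,"jaw": 0.3},
  {"tx": 0,"ty": -0.4,"tz": -2,"ax": 0,"ay": 0,"az": 0,"jaw": 0.3},
  {"tx": 0,"ty": -0.1,"tz": -1,"ax": 0,"ay": 0,"az": 0,"jaw": 0.3},
])

```text
time_s: 11.47
eef_pos: [0.4911, -0.1231, 0.0419]
tool_rot: [0.997, -0.079, -0.003, -0.001]
force: [0.2, 0.4, 0.3]
finger_gap: 0.698
grip_force: 0.0
```

Request:
servo_tool([
  {"tx": 0,"ty": 0,"tz": 0,"ax": 0,"ay": 0,"az": 0,"jaw": 0.3},
  {"tx": 0,"ty": 0,"tz": 0,"ax": 0,"ay": 0,"az": 0,"jaw": 0.3},
  {"tx": 0,"ty": 0,"tz": 0,"ax": 0,"ay": 0,"az": 0,"jaw": 0.3},
])

```text
time_s: 11.72
eef_pos: [0.4947, -0.1231, 0.0462]
tool_rot: [0.997, -0.078, 0.001, 0.0]
force: [-0.8, -0.2, 0.9]
finger_gap: 0.7
grip_force: 0.0
```

```bash
python3 -c "
from w import *
p,W=look((.494,-.124,0),thr=200,name='w7.png')
for d in ctrl.landmark_of('case_back',p)[:2]: print(d,ray(p,d['position'],.002))
"
```

```text
11.7167 [ 0.49466431 -0.12313966  0.04615289] [ 9.96932266e-01 -7.82671734e-02  5.33562014e-04  1.46825030e-04] [-0.77370977 -0.23745988  0.9353747 ] 0.6995652595723815 0.0
5712 tip z [0.0548 0.0607] [ 0.5051 -0.0936  0.0607]
5719 tip z [0.0545 0.0603] [ 0.4938 -0.1543  0.0603]
disc 4043 [ 0.49405397 -0.12203445  0.006     ] zmed 0.008079317640821005
{'position': [316.9, 265.9], 'conf': 0.55} [ 0.49236603 -0.12187526  0.002     ]
```

View pics/w7.png

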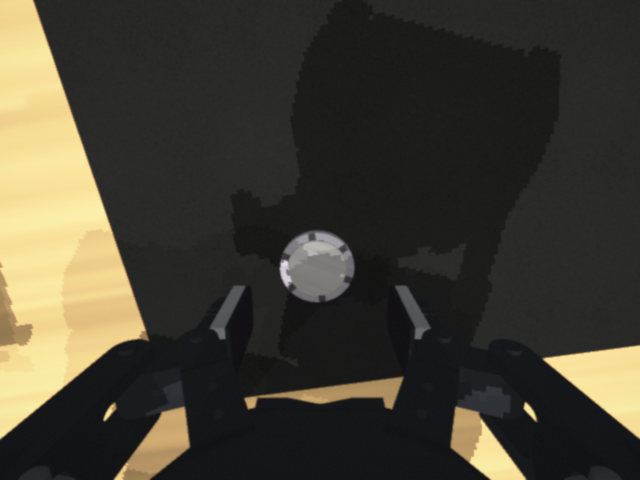

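The case back is at (317,266), centred between the pads (250, 395). Descend to grasp height and close.

Request:
servo_tool([
  {"tx": 0,"ty": 0.1,"tz": -1.3,"ax": 0,"ay": 0,"az": 0,"jaw": 0.3},
  {"tx": 0,"ty": 0,"tz": -1.3,"ax": 0,"ay": 0,"az": 0,"jaw": 0.3},
  {"tx": 0,"ty": 0,"tz": -1,"ax": 0,"ay": 0,"az": 0,"jaw": 0.3},
  {"tx": 0,"ty": 0,"tz": -0.5,"ax": 0,"ay": 0,"az": 0,"jaw": 0.32},
  {"tx": 0,"ty": 0,"tz": -0.2,"ax": 0,"ay": 0,"az": 0,"jaw": 0.35},
])

```text
time_s: 12.23
eef_pos: [0.4939, -0.1221, 0.0022]
tool_rot: [0.997, -0.078, -0.0, -0.0]
force: [-0.5, -0.3, 0.1]
finger_gap: 0.645
grip_force: 0.0
```

Request:
servo_tool([
  {"tx": 0,"ty": 0,"tz": 0,"ax": 0,"ay": 0,"az": 0,"jaw": 0.38},
  {"tx": 0,"ty": 0,"tz": 0,"ax": 0,"ay": 0,"az": 0,"jaw": 0.4},
  {"tx": 0,"ty": 0,"tz": 0,"ax": 0,"ay": 0,"az": 0,"jaw": 0.42},
])

```text
time_s: 12.48
eef_pos: [0.4946, -0.1225, 0.0031]
tool_rot: [0.997, -0.078, 0.001, 0.0]
force: [-0.1, 0.2, 0.1]
finger_gap: 0.585
grip_force: 0.0
```

Request:
servo_tool([
  {"tx": 0,"ty": 0,"tz": -0.15,"ax": 0,"ay": 0,"az": 0,"jaw": 0.44},
  {"tx": 0,"ty": 0,"tz": -0.05,"ax": 0,"ay": 0,"az": 0,"jaw": 0.46},
  {"tx": 0,"ty": 0,"tz": 0,"ax": 0,"ay": 0,"az": 0,"jaw": 0.48},
  {"tx": 0,"ty": 0,"tz": 0,"ax": 0,"ay": 0,"az": 0,"jaw": 0.51},
  {"tx": 0,"ty": 0,"tz": 0,"ax": 0,"ay": 0,"az": 0,"jaw": 0.54},
], grip_force=30)

```text
time_s: 12.9
eef_pos: [0.4941, -0.1223, 0.001]
tool_rot: [0.997, -0.079, 0.0, 0.0]
force: [-0.5, 0.7, 4.7]
finger_gap: 0.465
grip_force: 29.6
```

Request:
servo_tool([
  {"tx": 0,"ty": 0,"tz": 0,"ax": 0,"ay": 0,"az": 0,"jaw": 0.6},
  {"tx": 0,"ty": 0,"tz": 0,"ax": 0,"ay": 0,"az": 0,"jaw": 0.65},
  {"tx": 0,"ty": 0,"tz": 0.1,"ax": 0,"ay": 0,"az": 0,"jaw": 0.65},
  {"tx": 0,"ty": 0,"tz": 0.4,"ax": 0,"ay": 0,"az": 0,"jaw": 0.65},
  {"tx": 0,"ty": 0,"tz": 1,"ax": 0,"ay": 0,"az": 0,"jaw": 0.65},
])

```text
time_s: 13.32
eef_pos: [0.493, -0.1219, 0.0148]
tool_rot: [0.997, -0.079, -0.001, -0.0]
force: [-0.1, 1.0, -0.6]
finger_gap: 0.469
grip_force: 30.3
```

Request:
servo_tool([
  {"tx": 0,"ty": 0,"tz": 2,"ax": 0,"ay": 0,"az": 0,"jaw": 0.65},
  {"tx": 0,"ty": 0,"tz": 2.5,"ax": 0,"ay": 0,"az": 0,"jaw": 0.65},
  {"tx": 0,"ty": 0,"tz": 3,"ax": 0,"ay": 0,"az": 0,"jaw": 0.65},
  {"tx": 0,"ty": 0,"tz": 3,"ax": 0,"ay": 0,"az": 0,"jaw": 0.65},
  {"tx": 0,"ty": 0,"tz": 2.5,"ax": 0,"ay": 0,"az": 0,"jaw": 0.65},
])

```text
time_s: 13.73
eef_pos: [0.4944, -0.1224, 0.1483]
tool_rot: [0.997, -0.078, 0.001, 0.0]
force: [0.6, -0.6, -0.8]
finger_gap: 0.464
grip_force: 30.3
```

```bash
python3 -c "
from w import *
e=ctrl.observe()['eef_pos']
p,W=look((e[0],e[1],e[2]),thr=200,name='w8.png')
"
```

```text
13.7333 [ 0.49442918 -0.12243836  0.14829133] [ 9.96913561e-01 -7.84985486e-02  1.08764535e-03  3.84242644e-04] [ 0.63255371 -0.62369921 -0.82447236] 0.46390867049433854 30.32423973083496
9929 tip z [0.1536 0.1546] [ 0.5029 -0.1109  0.1546]
9344 tip z [0.1541 0.1549] [ 0.4924 -0.1368  0.1549]
disc 6563 [ 0.49496128 -0.12325438  0.15429133] zmed 0.15542849448627127
```

View pics/w8.png

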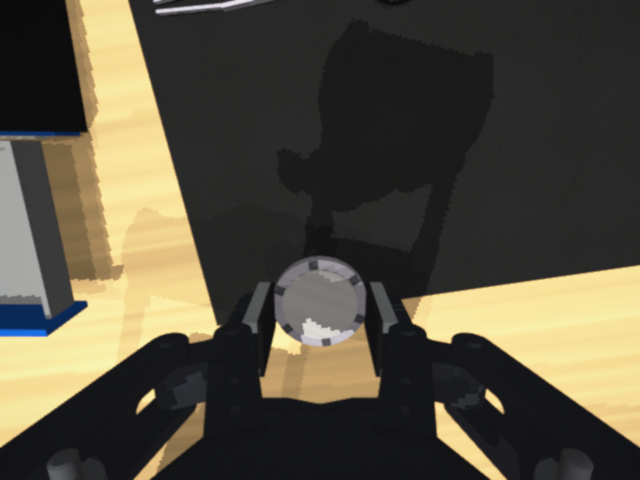

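The case back (320,300) is held flat. Carry it to the bare compartment.

Request:
servo_tool([
  {"tx": 0.46,"ty": 1.5,"tz": 0,"ax": 0,"ay": 0,"az": 0,"jaw": 0.65},
  {"tx": 0.46,"ty": 3,"tz": 0,"ax": 0,"ay": 0,"az": 0,"jaw": 0.65},
  {"tx": 0.46,"ty": 3.5,"tz": 0,"ax": 0,"ay": 0,"az": 0,"jaw": 0.65},
  {"tx": 0.46,"ty": 3.5,"tz": 0,"ax": 0,"ay": 0,"az": 0,"jaw": 0.65},
  {"tx": 0.46,"ty": 3.5,"tz": 0,"ax": 0,"ay": 0,"az": 0,"jaw": 0.65},
])

```text
time_s: 14.2
eef_pos: [0.517, 0.029, 0.1461]
tool_rot: [0.997, -0.079, 0.0, 0.0]
force: [-0.3, -0.7, -0.9]
finger_gap: 0.465
grip_force: 30.3
```

Request:
servo_tool([
  {"tx": 0.46,"ty": 3.5,"tz": 0,"ax": 0,"ay": 0,"az": 0,"jaw": 0.65},
  {"tx": 0.46,"ty": 2.8,"tz": 0,"ax": 0,"ay": 0,"az": 0,"jaw": 0.65},
  {"tx": 0.46,"ty": 2,"tz": 0,"ax": 0,"ay": 0,"az": 0,"jaw": 0.65},
  {"tx": 0.46,"ty": 1.2,"tz": 0,"ax": 0,"ay": 0,"az": 0,"jaw": 0.65},
  {"tx": 0.46,"ty": 0.5,"tz": 0,"ax": 0,"ay": 0,"az": 0,"jaw": 0.65},
])

```text
time_s: 14.62
eef_pos: [0.5402, 0.1293, 0.1458]
tool_rot: [0.997, -0.077, 0.0, -0.0]
force: [-0.3, -0.3, -0.8]
finger_gap: 0.465
grip_force: 30.4
```

Request:
servo_tool([
  {"tx": 0,"ty": 0,"tz": -1.5,"ax": 0,"ay": 0,"az": 0,"jaw": 0.65},
  {"tx": 0,"ty": 0,"tz": -2.5,"ax": 0,"ay": 0,"az": 0,"jaw": 0.65},
  {"tx": 0,"ty": 0,"tz": -2,"ax": 0,"ay": 0,"az": 0,"jaw": 0.65},
  {"tx": 0,"ty": 0,"tz": 0,"ax": 0,"ay": 0,"az": 0,"jaw": 0.65},
  {"tx": 0,"ty": 0,"tz": 0,"ax": 0,"ay": 0,"az": 0,"jaw": 0.65},
])

```text
time_s: 15.03
eef_pos: [0.5395, 0.1266, 0.0849]
tool_rot: [0.997, -0.079, -0.001, 0.001]
force: [-0.2, -0.2, -0.1]
finger_gap: 0.465
grip_force: 30.4
```

```bash
python3 -c "
from w import *
o=ctrl.observe();print(o['eef_pos'],o['grip_force'])
p=ctrl.grab_frame('wrist');save(p,'w9.png');W=cloud(p)
for t,z in(('bare_spot',.045),('drawer_pull',.078)):
  for d in ctrl.landmark_of(t,p)[:1]: print(t,d,ray(p,d['position'],z))
y=-.157;A=np.array([[np.cos(y),-np.sin(y)],[np.sin(y),np.cos(y)]])
m=(abs(W[...,2]-.045)<.003);Q=W[m][:,:2]@A;e=o['eef_pos'][:2]@A
Q=Q[abs(Q[:,1]-e[1])<.08]-e;print(len(Q),np.percentile(Q,[.5,99.5],axis=0))
"
```

```text
[0.53953086 0.12658708 0.08487886] 30.41025996208191
bare_spot {'position': [315.3, 268.3], 'conf': 0.69} [0.53742527 0.12866085 0.045     ]
drawer_pull {'position': [202.7, 419.9], 'conf': 0.71} [0.47329515 0.20041657 0.078     ]
29780 [[-0.06265579 -0.05448818]
 [ 0.06196608  0.07941618]]
```

Request:
servo_tool([
  {"tx": 0,"ty": 0,"tz": -1.5,"ax": 0,"ay": 0,"az": 0,"jaw": 0.65},
  {"tx": 0,"ty": 0,"tz": -1.2,"ax": 0,"ay": 0,"az": 0,"jaw": 0.65},
  {"tx": 0,"ty": 0,"tz": -0.7,"ax": 0,"ay": 0,"az": 0,"jaw": 0.65},
  {"tx": 0,"ty": 0,"tz": -0.3,"ax": 0,"ay": 0,"az": 0,"jaw": 0.65},
  {"tx": 0,"ty": 0,"tz": -0.1,"ax": 0,"ay": 0,"az": 0,"jaw": 0.65},
])

```text
time_s: 15.6
eef_pos: [0.5403, 0.1276, 0.0478]
tool_rot: [0.997, -0.079, 0.0, 0.0]
force: [-0.7, -0.3, 0.8]
finger_gap: 0.465
grip_force: 30.4
```

Request:
servo_tool([
  {"tx": 0,"ty": 0,"tz": 0,"ax": 0,"ay": 0,"az": 0,"jaw": 0.65},
  {"tx": 0,"ty": 0,"tz": 0,"ax": 0,"ay": 0,"az": 0,"jaw": 0.65},
  {"tx": 0,"ty": 0,"tz": 0,"ax": 0,"ay": 0,"az": 0,"jaw": 0.65},
])

```text
time_s: 15.85
eef_pos: [0.5406, 0.1278, 0.0482]
tool_rot: [0.997, -0.079, 0.001, -0.0]
force: [0.0, -0.3, 0.1]
finger_gap: 0.463
grip_force: 30.4
```

Request:
servo_tool([
  {"tx": 0,"ty": 0,"tz": -0.2,"ax": 0,"ay": 0,"az": 0,"jaw": 0.65},
  {"tx": 0,"ty": 0,"tz": -0.15,"ax": 0,"ay": 0,"az": 0,"jaw": 0.65},
  {"tx": 0,"ty": 0,"tz": 0,"ax": 0,"ay": 0,"az": 0,"jaw": 0.65},
  {"tx": 0,"ty": 0,"tz": 0,"ax": 0,"ay": 0,"az": 0,"jaw": 0.65},
])

```text
time_s: 16.18
eef_pos: [0.5401, 0.1277, 0.044]
tool_rot: [0.997, -0.079, 0.0, 0.0]
force: [0.3, -0.2, 0.0]
finger_gap: 0.469
grip_force: 30.5
```

Request:
servo_tool([
  {"tx": 0,"ty": 0,"tz": -0.05,"ax": 0,"ay": 0,"az": 0,"jaw": 0.65},
  {"tx": 0,"ty": 0,"tz": 0,"ax": 0,"ay": 0,"az": 0,"jaw": 0.65},
  {"tx": 0,"ty": 0,"tz": 0,"ax": 0,"ay": 0,"az": 0,"jaw": 0.65},
])

```text
time_s: 16.43
eef_pos: [0.5401, 0.1277, 0.0439]
tool_rot: [0.997, -0.079, 0.0, 0.0]
force: [-1.4, -0.6, 4.8]
finger_gap: 0.463
grip_force: 30.9
```

Request:
servo_tool([
  {"tx": 0,"ty": 0,"tz": -0.04,"ax": 0,"ay": 0,"az": 0,"jaw": 0.65},
  {"tx": 0,"ty": 0,"tz": 0,"ax": 0,"ay": 0,"az": 0,"jaw": 0.65},
  {"tx": 0,"ty": 0,"tz": 0,"ax": 0,"ay": 0,"az": 0,"jaw": 0.65},
])

```text
time_s: 16.68
eef_pos: [0.5404, 0.1276, 0.0439]
tool_rot: [0.997, -0.079, 0.0, 0.0]
force: [-1.9, -0.7, 7.2]
finger_gap: 0.467
grip_force: 31.1
```

Contact. Release, rise, and move to ahead of the lip.

Request:
servo_tool([
  {"tx": 0,"ty": 0,"tz": 0,"ax": 0,"ay": 0,"az": 0,"jaw": 0.52},
  {"tx": 0,"ty": 0,"tz": 0,"ax": 0,"ay": 0,"az": 0,"jaw": 0.47},
  {"tx": 0,"ty": 0,"tz": 0,"ax": 0,"ay": 0,"az": 0,"jaw": 0.42},
  {"tx": 0,"ty": 0,"tz": 0,"ax": 0,"ay": 0,"az": 0,"jaw": 0.36},
  {"tx": 0,"ty": 0,"tz": 0,"ax": 0,"ay": 0,"az": 0,"jaw": 0.33},
])

```text
time_s: 17.1
eef_pos: [0.5398, 0.1276, 0.0427]
tool_rot: [0.997, -0.079, -0.0, 0.0]
force: [0.3, -0.7, 0.0]
finger_gap: 0.675
grip_force: 0.0
```

Request:
servo_tool([
  {"tx": 0,"ty": 0,"tz": 0.4,"ax": 0,"ay": 0,"az": 0,"jaw": 0.33},
  {"tx": 0,"ty": 0,"tz": 1.2,"ax": 0,"ay": 0,"az": 0,"jaw": 0.33},
  {"tx": 0,"ty": 0,"tz": 2.4,"ax": 0,"ay": 0,"az": 0,"jaw": 0.33},
  {"tx": 0,"ty": 0,"tz": 3,"ax": 0,"ay": 0,"az": 0,"jaw": 0.33},
  {"tx": 0,"ty": 0,"tz": 3,"ax": 0,"ay": 0,"az": 0,"jaw": 0.33},
])

```text
time_s: 17.52
eef_pos: [0.5394, 0.1276, 0.1438]
tool_rot: [0.997, -0.079, -0.001, 0.0]
force: [1.8, 0.1, -0.8]
finger_gap: 0.668
grip_force: 0.0
```

Request:
servo_tool([
  {"tx": -2.2,"ty": 1.55,"tz": 0.2,"ax": 0,"ay": 0,"az": 0,"jaw": 0.6},
  {"tx": -2.2,"ty": 1.55,"tz": 0,"ax": 0,"ay": 0,"az": 0,"jaw": 0.9},
  {"tx": -2.2,"ty": 1.55,"tz": 0,"ax": 0,"ay": 0,"az": 0,"jaw": 1},
  {"tx": -2.2,"ty": 1.55,"tz": 0,"ax": 0,"ay": 0,"az": 0,"jaw": 1},
  {"tx": -2.2,"ty": 1.55,"tz": 0,"ax": 0,"ay": 0,"az": 0,"jaw": 1},
])

```text
time_s: 17.93
eef_pos: [0.429, 0.2057, 0.1454]
tool_rot: [0.997, -0.079, 0.0, -0.0]
force: [0.3, 0.4, -0.2]
finger_gap: 0.005
grip_force: 0.0
```

Request:
servo_tool([
  {"tx": 0,"ty": 0,"tz": 0,"ax": 0,"ay": 0,"az": 0,"jaw": 1},
  {"tx": 0,"ty": 0,"tz": 0,"ax": 0,"ay": 0,"az": 0,"jaw": 1},
  {"tx": 0,"ty": 0,"tz": 0,"ax": 0,"ay": 0,"az": 0,"jaw": 1},
])

```text
time_s: 18.18
eef_pos: [0.4308, 0.2052, 0.1455]
tool_rot: [0.997, -0.078, 0.001, -0.0]
force: [-0.2, -0.0, 1.3]
finger_gap: -0.002
grip_force: 0.0
```

```bash
python3 -c "
from w import *
o=ctrl.observe();print(o['eef_pos'],o['finger_gap'])
p=ctrl.grab_frame('wrist');save(p,'w10.png');W=cloud(p);c=p['color'].astype(int)
for t,z in(('crystal',.047),('case_back',.045),('drawer_pull',.078)):
  for d in ctrl.landmark_of(t,p)[:1]: print(t,d,ray(p,d['position'],z))
for n,x,y in(('crystal',.56,.241),('case',.540,.1275)):
  m=(np.hypot(W[...,0]-x,W[...,1]-y)<.016);P=W[m]
  A=np.c_[P[:,:2]-[x,y],np.ones(len(P))];k=np.linalg.lstsq(A,P[:,2],rcond=None)[0];print(n,len(P),'slopes,z',k)
y=-.157;A=np.array([[np.cos(y),-np.sin(y)],[np.sin(y),np.cos(y)]])
m=(c[...,2]>c[...,0]+50)&(c[...,2]>c[...,1]+30)&(W[...,2]>.06)&(W[...,2]<.095)&(W[...,1]<.35)
Q=W[m][:,:2]@A;e=o['eef_pos'][:2]@A;print('blue rel tool',m.sum(),np.percentile(Q-e,[.5,5,50,99.5],axis=0))
"
```

```text
[0.43077511 0.20520978 0.14552968] -0.0019152438199323606
crystal {'position': [229.8, 50.7], 'conf': 0.87} [0.55996343 0.24164907 0.047     ]
case_back {'position': [412.9, 58.0], 'conf': 0.85} [0.53798802 0.12707203 0.045     ]
drawer_pull {'position': [315.9, 180.6], 'conf': 0.93} [0.47454026 0.19990243 0.078     ]
crystal 2342 slopes,z [-0.00345204  0.00123805  0.05234142]
case 2302 slopes,z [-0.00267408 -0.00332453  0.05124093]
blue rel tool 5950 [[ 0.04465906 -0.12200978]
 [ 0.04592895 -0.10720352]
 [ 0.05439477  0.00151247]
 [ 0.0590113   0.12185603]]
```

View pics/w10.png

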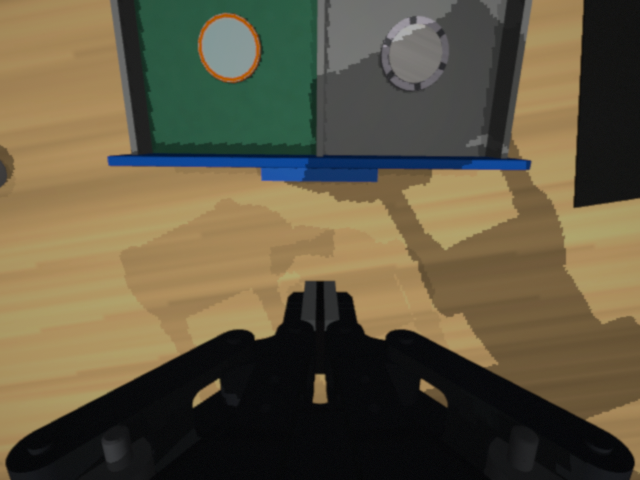

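Crystal (230,48) and case back (414,54) both lie flat in their compartments, and the lip (319,175) is 45 mm straight ahead. Lower and push.

Request:
servo_tool([
  {"tx": 0,"ty": 0,"tz": -2.5,"ax": 0,"ay": 0,"az": 0,"jaw": 1},
  {"tx": 0,"ty": 0,"tz": -3,"ax": 0,"ay": 0,"az": 0,"jaw": 1},
  {"tx": 0,"ty": 0,"tz": -2.2,"ax": 0,"ay": 0,"az": 0,"jaw": 1},
  {"tx": 0,"ty": 0,"tz": -1,"ax": 0,"ay": 0,"az": 0,"jaw": 1},
  {"tx": 0,"ty": 0,"tz": 0,"ax": 0,"ay": 0,"az": 0,"jaw": 1},
])

```text
time_s: 18.8
eef_pos: [0.4286, 0.2041, 0.0556]
tool_rot: [0.997, -0.079, -0.003, 0.001]
force: [-1.3, -0.2, -0.2]
finger_gap: -0.002
grip_force: 0.0
```

Request:
servo_tool([
  {"tx": 0.5,"ty": -0.08,"tz": 0,"ax": 0,"ay": 0,"az": 0,"jaw": 1},
  {"tx": 0.6,"ty": -0.1,"tz": 0,"ax": 0,"ay": 0,"az": 0,"jaw": 1},
  {"tx": 0.6,"ty": -0.1,"tz": 0,"ax": 0,"ay": 0,"az": 0,"jaw": 1},
  {"tx": 0.5,"ty": -0.08,"tz": 0,"ax": 0,"ay": 0,"az": 0,"jaw": 1},
  {"tx": 0.3,"ty": -0.05,"tz": 0,"ax": 0,"ay": 0,"az": 0,"jaw": 1},
])

```text
time_s: 19.22
eef_pos: [0.4571, 0.2011, 0.059]
tool_rot: [0.997, -0.079, 0.001, -0.0]
force: [0.2, -0.7, 0.6]
finger_gap: -0.003
grip_force: 0.0
```

Request:
servo_tool([
  {"tx": 0.2,"ty": -0.03,"tz": 0,"ax": 0,"ay": 0,"az": 0,"jaw": 1},
  {"tx": 0.2,"ty": -0.03,"tz": 0,"ax": 0,"ay": 0,"az": 0,"jaw": 1},
  {"tx": 0.2,"ty": -0.03,"tz": 0,"ax": 0,"ay": 0,"az": 0,"jaw": 1},
  {"tx": 0.2,"ty": -0.03,"tz": 0,"ax": 0,"ay": 0,"az": 0,"jaw": 1},
  {"tx": 0.2,"ty": -0.03,"tz": 0,"ax": 0,"ay": 0,"az": 0,"jaw": 1},
])

```text
time_s: 19.63
eef_pos: [0.4649, 0.1996, 0.0581]
tool_rot: [0.997, -0.078, -0.0, 0.0]
force: [-1.2, 0.5, 0.5]
finger_gap: -0.001
grip_force: 0.7
```

Request:
servo_tool([
  {"tx": 0.2,"ty": -0.03,"tz": 0,"ax": 0,"ay": 0,"az": 0,"jaw": 1},
  {"tx": 0.2,"ty": -0.03,"tz": 0,"ax": 0,"ay": 0,"az": 0,"jaw": 1},
  {"tx": 0.3,"ty": -0.05,"tz": 0,"ax": 0,"ay": 0,"az": 0,"jaw": 1},
  {"tx": 0.3,"ty": -0.05,"tz": 0,"ax": 0,"ay": 0,"az": 0,"jaw": 1},
  {"tx": 0.4,"ty": -0.06,"tz": 0,"ax": 0,"ay": 0,"az": 0,"jaw": 1},
])

```text
time_s: 20.05
eef_pos: [0.4788, 0.1972, 0.058]
tool_rot: [0.997, -0.078, -0.0, 0.0]
force: [-2.3, 0.0, 0.2]
finger_gap: 0.004
grip_force: 0.9
```

Contact made at about 2 N; keep pushing evenly.

Request:
servo_tool([
  {"tx": 0.5,"ty": -0.08,"tz": 0,"ax": 0,"ay": 0,"az": 0,"jaw": 1},
  {"tx": 0.5,"ty": -0.08,"tz": 0,"ax": 0,"ay": 0,"az": 0,"jaw": 1},
  {"tx": 0.5,"ty": -0.08,"tz": 0,"ax": 0,"ay": 0,"az": 0,"jaw": 1},
  {"tx": 0.5,"ty": -0.08,"tz": 0,"ax": 0,"ay": 0,"az": 0,"jaw": 1},
  {"tx": 0.5,"ty": -0.08,"tz": 0,"ax": 0,"ay": 0,"az": 0,"jaw": 1},
])

```text
time_s: 20.47
eef_pos: [0.5045, 0.1931, 0.058]
tool_rot: [0.997, -0.079, -0.0, 0.0]
force: [-2.2, -1.4, 1.5]
finger_gap: 0.001
grip_force: 0.9
```

Request:
servo_tool([
  {"tx": 0.5,"ty": -0.08,"tz": 0,"ax": 0,"ay": 0,"az": 0,"jaw": 1},
  {"tx": 0.5,"ty": -0.08,"tz": 0,"ax": 0,"ay": 0,"az": 0,"jaw": 1},
  {"tx": 0.5,"ty": -0.08,"tz": 0,"ax": 0,"ay": 0,"az": 0,"jaw": 1},
  {"tx": 0.5,"ty": -0.08,"tz": 0,"ax": 0,"ay": 0,"az": 0,"jaw": 1},
  {"tx": 0.5,"ty": -0.08,"tz": 0,"ax": 0,"ay": 0,"az": 0,"jaw": 1},
])

```text
time_s: 20.88
eef_pos: [0.5295, 0.1892, 0.058]
tool_rot: [0.997, -0.079, -0.0, 0.0]
force: [-2.2, -1.1, 0.2]
finger_gap: -0.001
grip_force: 0.9
```

Request:
servo_tool([
  {"tx": 0.5,"ty": -0.08,"tz": 0,"ax": 0,"ay": 0,"az": 0,"jaw": 1},
  {"tx": 0.5,"ty": -0.08,"tz": 0,"ax": 0,"ay": 0,"az": 0,"jaw": 1},
  {"tx": 0.5,"ty": -0.08,"tz": 0,"ax": 0,"ay": 0,"az": 0,"jaw": 1},
  {"tx": 0.5,"ty": -0.08,"tz": 0,"ax": 0,"ay": 0,"az": 0,"jaw": 1},
  {"tx": 0.5,"ty": -0.08,"tz": 0,"ax": 0,"ay": 0,"az": 0,"jaw": 1},
])

```text
time_s: 21.3
eef_pos: [0.5545, 0.1853, 0.0581]
tool_rot: [0.997, -0.079, -0.0, 0.0]
force: [-2.1, -1.3, 0.3]
finger_gap: -0.001
grip_force: 0.9
```

Request:
servo_tool([
  {"tx": 0.5,"ty": -0.08,"tz": 0,"ax": 0,"ay": 0,"az": 0,"jaw": 1},
  {"tx": 0.5,"ty": -0.08,"tz": 0,"ax": 0,"ay": 0,"az": 0,"jaw": 1},
  {"tx": 0.4,"ty": -0.06,"tz": 0,"ax": 0,"ay": 0,"az": 0,"jaw": 1},
  {"tx": 0.3,"ty": -0.05,"tz": 0,"ax": 0,"ay": 0,"az": 0,"jaw": 1},
  {"tx": 0.2,"ty": -0.03,"tz": 0,"ax": 0,"ay": 0,"az": 0,"jaw": 1},
])

```text
time_s: 21.72
eef_pos: [0.5737, 0.1823, 0.0581]
tool_rot: [0.997, -0.079, 0.0, -0.0]
force: [-1.6, -1.2, 0.4]
finger_gap: 0.003
grip_force: 0.8
```

Slowly onto the stop, watching the force.

Request:
servo_tool([
  {"tx": 0.25,"ty": -0.04,"tz": 0,"ax": 0,"ay": 0,"az": 0,"jaw": 1},
  {"tx": 0.25,"ty": -0.04,"tz": 0,"ax": 0,"ay": 0,"az": 0,"jaw": 1},
  {"tx": 0.2,"ty": -0.03,"tz": 0,"ax": 0,"ay": 0,"az": 0,"jaw": 1},
  {"tx": 0.2,"ty": -0.03,"tz": 0,"ax": 0,"ay": 0,"az": 0,"jaw": 1},
  {"tx": 0.2,"ty": -0.03,"tz": 0,"ax": 0,"ay": 0,"az": 0,"jaw": 1},
])

```text
time_s: 22.13
eef_pos: [0.5842, 0.1806, 0.0582]
tool_rot: [0.997, -0.078, -0.0, 0.0]
force: [-2.5, -0.6, 0.0]
finger_gap: 0.002
grip_force: 0.8
```

Request:
servo_tool([
  {"tx": 0.12,"ty": -0.02,"tz": 0,"ax": 0,"ay": 0,"az": 0,"jaw": 1},
  {"tx": 0.12,"ty": -0.02,"tz": 0,"ax": 0,"ay": 0,"az": 0,"jaw": 1},
  {"tx": 0.12,"ty": -0.02,"tz": 0,"ax": 0,"ay": 0,"az": 0,"jaw": 1},
])

```text
time_s: 22.38
eef_pos: [0.5878, 0.1801, 0.0582]
tool_rot: [0.997, -0.079, 0.0, 0.0]
force: [-2.5, -0.7, 0.4]
finger_gap: -0.004
grip_force: 0.8
```

Request:
servo_tool([
  {"tx": 0.12,"ty": -0.02,"tz": 0,"ax": 0,"ay": 0,"az": 0,"jaw": 1},
  {"tx": 0.12,"ty": -0.02,"tz": 0,"ax": 0,"ay": 0,"az": 0,"jaw": 1},
])

```text
time_s: 22.55
eef_pos: [0.5901, 0.1797, 0.0582]
tool_rot: [0.997, -0.079, -0.0, 0.0]
force: [-2.5, -1.1, -0.8]
finger_gap: 0.002
grip_force: 0.8
```

Request:
servo_tool([
  {"tx": 0.1,"ty": -0.02,"tz": 0,"ax": 0,"ay": 0,"az": 0,"jaw": 1},
  {"tx": 0.1,"ty": -0.02,"tz": 0,"ax": 0,"ay": 0,"az": 0,"jaw": 1},
])

```text
time_s: 22.72
eef_pos: [0.5922, 0.1793, 0.0581]
tool_rot: [0.997, -0.079, 0.0, -0.0]
force: [-1.2, -0.8, -0.1]
finger_gap: 0.001
grip_force: 0.8
```

Request:
servo_tool([
  {"tx": 0.1,"ty": -0.02,"tz": 0,"ax": 0,"ay": 0,"az": 0,"jaw": 1},
  {"tx": 0.1,"ty": -0.02,"tz": 0,"ax": 0,"ay": 0,"az": 0,"jaw": 1},
])

```text
time_s: 22.88
eef_pos: [0.5938, 0.179, 0.0581]
tool_rot: [0.997, -0.079, -0.0, -0.0]
force: [-4.7, 1.0, 1.3]
finger_gap: -0.002
grip_force: 1.9
```

```bash
python3 -c "
from w import *
o=ctrl.observe();print(o['eef_pos'],o['force'])
c=np.array([.7148,.1562]);y=-.157;A=np.array([[np.cos(y),-np.sin(y)],[np.sin(y),np.cos(y)]])
print('tool in cabinet',(o['eef_pos'][:2]-c)@A)
p=ctrl.grab_frame('wrist')
for d in ctrl.landmark_of('drawer_pull',p)[:1]: q=ray(p,d['position'],.078);print(d,q,(q[:2]-c)@A)
W=cloud(p);k=p['color'].astype(int);e=o['eef_pos'][:2]@A
for n,m in(('blue',(k[...,2]>k[...,0]+50)&(W[...,2]>.06)&(W[...,2]<.095)),('cab top',(abs(W[...,2]-.085)<.002)&(k.sum(-1)<150))):
  Q=W[m][:,:2]@A-e;Q=Q[(abs(abs(Q[:,1])-.08)<.03)];print(n,len(Q),np.percentile(Q[:,0],[.5,2,50,98]))
"
```

```text
[0.59381115 0.17903445 0.05812497] [-4.6862114   0.99238134  1.31911108]
tool in cabinet [-0.12307109  0.00363629]
{'position': [319.5, 299.6], 'conf': 0.78} [0.60189154 0.17702453 0.078     ] [-0.11477581  0.00291451]
blue 3642 [0.01711381 0.01743805 0.02053049 0.02461455]
cab top 87043 [0.02430822 0.02616201 0.06903242 0.1070397 ]
```

The force is rising at the expected shut position. A small extra press to confirm the stop.

Request:
servo_tool([
  {"tx": 0.08,"ty": -0.01,"tz": 0,"ax": 0,"ay": 0,"az": 0,"jaw": 1},
  {"tx": 0,"ty": 0,"tz": 0,"ax": 0,"ay": 0,"az": 0,"jaw": 1},
])

```text
time_s: 23.15
eef_pos: [0.5938, 0.179, 0.0581]
tool_rot: [0.997, -0.079, -0.001, -0.0]
force: [-3.9, 1.6, 3.1]
finger_gap: -0.002
grip_force: 2.5
```

Request:
servo_tool([
  {"tx": 0.05,"ty": -0.01,"tz": 0,"ax": 0,"ay": 0,"az": 0,"jaw": 1},
  {"tx": 0,"ty": 0,"tz": 0,"ax": 0,"ay": 0,"az": 0,"jaw": 1},
])

```text
time_s: 23.32
eef_pos: [0.5938, 0.179, 0.0581]
tool_rot: [0.997, -0.079, -0.002, -0.0]
force: [-6.2, 0.7, 3.0]
finger_gap: 0.003
grip_force: 3.0
```

At the hard stop (position fixed, force climbing). Back off straight, rise, and check.

Request:
servo_tool([
  {"tx": -0.5,"ty": 0.08,"tz": 0,"ax": 0,"ay": 0,"az": 0,"jaw": 1},
  {"tx": -1.5,"ty": 0.24,"tz": 0,"ax": 0,"ay": 0,"az": 0,"jaw": 1},
  {"tx": -3,"ty": 0.48,"tz": 0,"ax": 0,"ay": 0,"az": 0,"jaw": 1},
  {"tx": -3,"ty": 0.48,"tz": 0.5,"ax": 0,"ay": 0,"az": 0,"jaw": 1},
  {"tx": -3,"ty": 0.48,"tz": 1.5,"ax": 0,"ay": 0,"az": 0,"jaw": 1},
])

```text
time_s: 23.73
eef_pos: [0.4843, 0.196, 0.0767]
tool_rot: [0.997, -0.079, -0.0, 0.0]
force: [-0.1, 1.2, 0.1]
finger_gap: 0.002
grip_force: 0.0
```

Request:
servo_tool([
  {"tx": -2,"ty": 0,"tz": 2,"ax": 0,"ay": 0,"az": 0,"jaw": 1},
  {"tx": -2,"ty": 0,"tz": 3,"ax": 0,"ay": 0,"az": 0,"jaw": 1},
  {"tx": -2,"ty": 0,"tz": 3,"ax": 0,"ay": 0,"az": 0,"jaw": 1},
  {"tx": -1,"ty": 0,"tz": 1,"ax": 0,"ay": 0,"az": 0,"jaw": 1},
  {"tx": 0,"ty": 0,"tz": 0,"ax": 0,"ay": 0,"az": 0,"jaw": 1},
])

```text
time_s: 24.15
eef_pos: [0.4161, 0.1969, 0.1712]
tool_rot: [0.997, -0.078, 0.004, -0.001]
force: [0.5, -0.7, 0.3]
finger_gap: -0.004
grip_force: 0.0
```

Request:
servo_tool([
  {"tx": 0,"ty": 0,"tz": 0,"ax": 0,"ay": 0,"az": 0,"jaw": 1},
  {"tx": 0,"ty": 0,"tz": 0,"ax": 0,"ay": 0,"az": 0,"jaw": 1},
  {"tx": 0,"ty": 0,"tz": 0,"ax": 0,"ay": 0,"az": 0,"jaw": 1},
])

```text
time_s: 24.4
eef_pos: [0.4158, 0.196, 0.1666]
tool_rot: [0.997, -0.079, -0.001, 0.0]
force: [0.5, 0.2, -0.1]
finger_gap: -0.004
grip_force: 0.0
```

```bash
python3 -c "
from w import *
c=np.array([.7148,.1562]);y=-.157;A=np.array([[np.cos(y),-np.sin(y)],[np.sin(y),np.cos(y)]])
o=ctrl.observe();print(o['time_s'],o['eef_pos'],o['force'])
for n in('top','wrist'):
  p=ctrl.grab_frame(n);save(p,n+'_end.png')
  for d in ctrl.landmark_of('drawer_pull',p)[:1]: q=ray(p,d['position'],.078);print(n,d,(q[:2]-c)@A)
  if n=='top':
    for t in('watch','tweezers','coffee_cup','parts_jar','pliers','screwdriver','spray_can','oil_bottle'): print(t,[(np.round(d['position']),round(d['conf'],2)) for d in ctrl.landmark_of(t,p)[:1]])
a=cv2.imread('pics/top0.png');b=cv2.imread('pics/top_end.png')
w=cv2.imread('pics/wrist_end.png')
cv2.imwrite('pics/end.png',np.hstack([cv2.resize(b,(400,300)),cv2.resize(w,(400,300))]))
"
```

```text
24.4 [0.41581634 0.19600548 0.16661105] [ 0.50668488  0.21429822 -0.07746352]
top {'position': [227.6, 254.9], 'conf': 0.55} [-0.11713683  0.00179458]
watch [(array([394., 227.]), 0.55)]
tweezers [(array([346., 227.]), 0.43)]
coffee_cup [(array([428., 181.]), 0.91)]
parts_jar [(array([358., 176.]), 0.78)]
pliers [(array([504., 266.]), 0.83)]
screwdriver [(array([452., 230.]), 0.74)]
spray_can [(array([116., 234.]), 0.74)]
oil_bottle [(array([110., 291.]), 0.64)]
```

View pics/end.png

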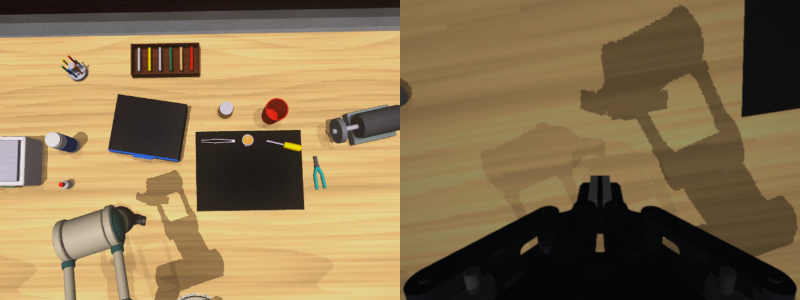

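The composite shows the drawer shut flush (blue front at about (140,155)), an empty mat area where the parts were, and all other items where they started. Handing in.

```bash
python3 -c "
from plant import ctrl
print(ctrl.hand_in())"
```

```text
the job is handed in; nothing more can be done
None
```

The crystal lies flat on the felt and the case back flat in the bare compartment, the drawer is pushed to its stop with nothing else on the bench moved, and the job was handed in at about 24.5 s.

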